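# Sort part-cured bushings by squeeze and send the soft ones back to cure

### The job

Three printed bellows bushings stand on the upturned build plate, and any of them may not have cured through: squeeze each one gently from end plate to end plate between the fingers to feel whether it is soft or firm. Set the soft ones down on the turntable inside the curing box and the firm ones down in the ceramic dish, then swing the box's mirror flap gently shut. Do not crush or drop a bushing, and leave everything else on the bench where it is.

Things in the scene. Friction and masses are not known exactly. Their poses are not given: they have to be found in the camera images.
- bush_a_center (a point): One of three look-alike printed resin bushings, about 35 g: two upright end plates, 30 mm wide, 40 mm high, 6 mm thick, joined by a ribbed bellows; 46 mm long over the plates. Point: its centre, 20 mm above its underside; x across the plates, y from plate to plate, z up. Which are soft differs from run to run: none to all three.
- bush_b_center (a point): Second bushing; size, point and axes as bush_a_center. How any bushing gives: only when the end plates are squeezed towards each other (along y). A cured one gives about 1 mm at 20 N, never over 2 mm; a soft one about 5.5 mm at 20 N, bottoming at 7 mm, and springs back. Grip with 20 to 30 N.
- bush_c_center (a point): Third bushing; all as bush_a_center and bush_b_center. Nothing seen tells a soft one from a firm one, only the squeeze: the state of cure (named bush_a_cure and so on in the rules: below 0 firm, above 0 soft) is inside the bellows and is not given.
- build_plate: Aluminium build plate lying print face up, 140 mm (x) by 220 mm (y), the face 40 mm above the bench; the bushings stand on it. Fixed. Origin on the bench under its centre.
- curing_box: Dark open-topped curing box, 180 x 180 mm outside, rim 130 mm above the bench, walls 6 mm thick, fixed. Origin on the bench under its centre; its control panel is on the -x side, the flap's hinge along the rim of its +y side.
- turntable (a point): Centre of the top face of the round clear turntable inside the curing box: 140 mm across, 60 mm above the bench and 70 mm below the rim; room for three bushings side by side. Axes as the box.
- flap (a joint): Angle (rad) of the mirror-finish aluminium flap on the curing box: 0 shut flat on the rim, growing as it opens up and over towards the box's +y side, 1.57 upright, 1.95 at most. Starts open. Its hinge has friction (0.3 N m): it stays where it is left; 2 to 4 N on its outer face near the free edge push it shut.
- flap_hinge (a point): Middle of the flap's hinge line, which runs along the box's x at its +y rim, 90 mm from the box's centre and 130 mm above the bench. Axes as the box.
- flap_edge (a point): Middle of the flap's free edge on its outer face, 182 mm from the hinge line; the flap is 178 mm wide (along the hinge), 3 mm thick, with a 16 mm lip turned down (inwards) at the free edge. It moves with the flap: its y points from the free edge to the hinge, its z out of the outer face.
- dish_floor (a point): Centre of the flat inner floor of the round white ceramic dish, 6 mm above the bench; floor about 158 mm across, rim 200 mm across and 24 mm above the bench; loose, 0.55 kg; room for three bushings side by side.
- tweezers: Stainless tweezers lying flat, about 145 mm long and 8 mm high, in front of the build plate; leave alone.
- scraper: Flat scraper, 190 mm long, lying in front; leave alone.
- wash_bottle: Upright closed white bottle, 60 mm across, 165 mm high; origin under its centre; leave alone.
- sanding_block: Cork sanding block, 34 x 68 x 26 mm, lying in front; leave alone.
- cutters: Small side cutters with black grips, about 130 mm long, 16 mm high, lying near the dish; leave alone.
- jar: Small closed jar, 56 mm across, 60 mm high, behind the curing box; leave alone.
Not all that is in view belongs to the job. What is shaped like the part that bears bush_a_center but pink is not meant.

How it is judged:
By the outcome, as a careful person would: the job done as asked, in the order asked, and still so for the second after the job is handed in, with the robot touching nothing.
It also fails if it takes over 72 s, if anything falls off the work surface, if the arm or the gripper's body presses on something with over 40 N, if the wrist force passes 120 N, or if a joint passes its speed limit or range.

### The arm

A 6-joint arm with a two-finger parallel gripper is mounted at the origin on the work surface. World frame = base frame: x ahead of the robot, y to its left, z up, the work surface at z = 0. Lengths are in m, angles in rad, forces in N, time in s.
With the tool pointing down it reaches from about 0.25 to 0.775 m from the base axis. Payload 8.9 kg.
Tool frame: the origin (TCP) lies at the very end of the fingers, on their centre line; the grasp point (between the pads) lies 19 mm behind it; z points along the fingers, y is the direction in which the jaws open and shut (so a half turn about z gives the same grasp; the last joint's range is limited). The gripper opens to 85 mm and grips with 20 to 120 N. Pads are 22 mm wide; open, the fingers measure 114 mm over their backs; the gripper's body (76 mm by 85 mm) begins 54 mm behind the grasp point. The pads swing forward as they close: fully open they stand 13 mm farther back than shut.
Start: joints at [-1.248, 0.291, -0.153, 1.127, 0, 1.431], TCP at [0.234, -0.47, 0.231] pointing down, gripper open.
Joint ranges: [-2.52, 2.52], [-0.91, 1.74], [-1.3, 1.37], [-1.96, 2.02], [-1.52, 1.47], [-3.14, 3.14]. Speed limits (rad/s): [2.22, 2.22, 2.79, 3.14, 3.14, 3.14].

### API

Orientations are given as a unit quaternion [x, y, z, w].
In Python, from cell import * gives the robot as it stands. The module is installed in compiled form; this text tells all that it offers.
- The arm moves only by the tool servo_tool, never from a script. Its arguments are lists of equal length, an entry for each row: "offset": the shift along the tool's x, y, z in m, a list of three; "turn": the turn, a rotation vector about the tool's x, y, z in rad, a list of three; "hand": the opening, from -1 (shut) to 1 (fully open). A call has 1 to 10 rows; each row shifts and turns the commanded pose from where the row before left it, along the tool's axes as they then stand; what a row does not reach is not made up. A row lasts 1/10 s, in which the tool goes at most 50 mm and 8.59 degrees, less where a joint would pass 70% of its speed; a pose out of reach is approached as far as the arm can. A call is refused whole if a number of a shift passes 0.05 or a number of a turn 0.15, either way. A call with a gripper value outside its range is refused whole. The fingers move at their own pace and stop on an object; "newtons" is the grip in N (left out, the last holds). Time passes only in rows, so rows that do not move let the fingers close. It gives the time, the measured TCP pose, the force and the opening at its end, in the units of the state.
- state(): the state, without advancing time (a new reading comes with each control period).
- grab_frame(name): name is "scene" or "side" or "wrist"; returns a dict with "pixels" (384x512x3 uint8, blue, green, red), "depth" (384x512 float32, m along the optical axis (not along the pixel's ray), 0 where there is no reading), "mtx" (3x3 intrinsics, pixels), "R" (3x3) and "t" (3): a world point X has camera coordinates R X + t; the wrist camera has in their place "mount" (4x4, takes a point from camera to tool coordinates, whose origin is the TCP and whose axes are the flange's). Camera axes: x right, y down, z forward; pixel columns grow to the right and rows downward; lengths in m; the calibration is good to about 2 mm. A picture is of the moment at which its call begins: read the wrist's pose just before it.
- close_job(): hands the job in, once; it reports no verdict.
The state is a dict: "t": time; "joint_positions": joint angles; "qvel": joint speeds; "effort": joint torques, N m; "ee_pos": TCP position; "tcp_rot": TCP orientation; "wrist_force": force on the tool from outside, world axes, zero at the start; "torque": the same for the moment, N m; "width": finger opening in m.
Only numpy, scipy, OpenCV 4.12 (cv2) and the standard library are available. Lean on these libraries where they do the work, as an engineer would, in place of code of your own. Each camera call takes 0.05 s, during which the arm holds its last target.

## Working session

There is one attempt and no reset: what is moved stays moved. The work goes in short steps, Python scripts to look and compute and a tool call to move; the robot and the scene stay as the last step left them, time stands still between calls to the robot, and variables do not carry over. Pictures are saved under pics/ and viewed, and the job is handed in when it is done.

Besides the shell and the picture viewer there is one more tool, called after "Call:" as name(argument=value, ...), one argument or row to a line, values as JSON. servo_tool: Moves the arm, as the interface text tells. Its arguments: {"type":"object","properties":{"offset":{"type":"array","items":{"type":"array","items":{"type":"number"}}},"turn":{"type":"array","items":{"type":"array","items":{"type":"number"}}},"hand":{"type":"array","items":{"type":"number"}},"newtons":{"type":"number"}},"required":["offset","turn","hand"]}

```bash
mkdir -p pics; cat > h.py <<'E'
from cell import *
import numpy as np, cv2, pickle
E
python3 - <<'E'
from h import *
s=state(); print(s)
for n in ["scene","side","wrist"]:
    f=grab_frame(n); pickle.dump(f,open(f"{n}0.pkl","wb")); cv2.imwrite(f"pics/{n}0.png",f["pixels"])
    print(n,f["mtx"].tolist(),(f["depth"]>0).mean())
    for k in("R","t","mount"):
        if k in f: print(k,np.round(f[k],4).tolist())
E
```

```text
{'t': 0.0, 'joint_positions': array([-1.24834168e+00,  2.91286936e-01, -1.54144564e-01,  1.12671927e+00,
       -2.02974470e-06,  1.43145500e+00]), 'qvel': array([ 0.00135751,  0.00060078,  0.00033799,  0.00053773, -0.00209558,
        0.00119687]), 'effort': array([ 9.04461594e-04, -5.37138283e+01,  3.31374013e+01,  1.57510262e-02,
       -3.93449945e-04, -2.58907340e-05]), 'ee_pos': array([ 0.23375408, -0.46957775,  0.23072206]), 'tcp_rot': array([ 9.73461058e-01,  2.28851721e-01, -6.29279753e-05, -6.74290126e-04]), 'wrist_force': array([-0.43723268,  0.20446307, -0.81220663]), 'torque': array([0.03237226, 0.0122425 , 0.01491843]), 'width': 0.08508622378763799}
scene [[452.97058645025055, 0.0, 251.21399960507506], [0.0, 452.97058645025055, 195.05632118561093], [0.0, 0.0, 1.0]] 0.996002197265625
R [[0.5534, 0.8329, -0.0102], [0.476, -0.3263, -0.8167], [-0.6835, 0.4471, -0.577]]
t [-0.2845, -0.1762, 1.5028]
side [[451.30629764386987, 0.0, 257.6739667395572], [0.0, 451.30629764386987, 198.85266233669356], [0.0, 0.0, 1.0]] 0.9958343505859375
R [[-0.7021, -0.7118, 0.0183], [-0.5577, 0.5337, -0.6357], [0.4427, -0.4566, -0.7717]]
t [0.3593, 0.3808, 1.1391]
wrist [[266.681176730191, 0.0, 258.1395052464565], [0.0, 266.681176730191, 195.65170180417064], [0.0, 0.0, 1.0]] 0.9961446126302084
mount [[0.0006, -0.9575, -0.2886, 0.074], [1.0, 0.0007, -0.0003, 0.0001], [0.0005, -0.2886, 0.9575, -0.1415], [0.0, 0.0, 0.0, 1.0]]
```

View pics/scene0.png

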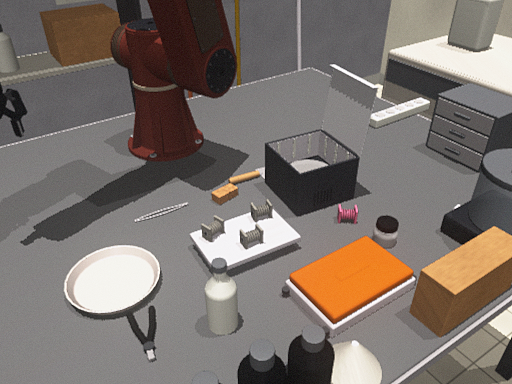

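View pics/side0.png

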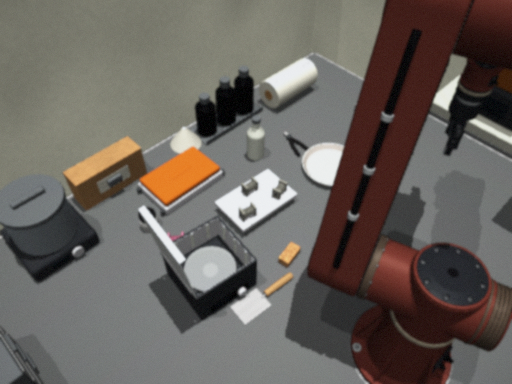

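View pics/wrist0.png

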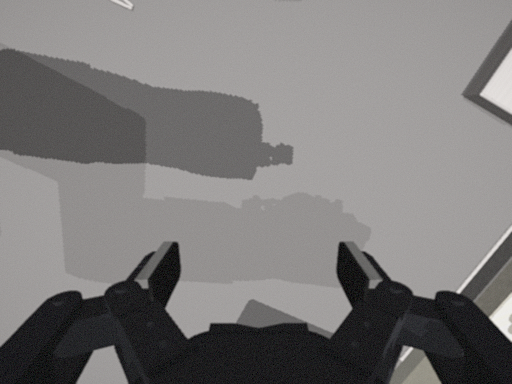

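The scene view shows three grey bushings on the white plate at (213,228), (261,210) and (251,236). The pink look-alike is at (347,213) on the bench and isn't meant. The dish is at (113,279), the box at (311,168), and the flap stands open at (350,105). Next I'll build top-down maps from the depth images.

```bash
cat >> h.py <<'E'
def cloud(f,T=None):
    d=f["depth"]; K=f["mtx"]; v,u=np.mgrid[:d.shape[0],:d.shape[1]]
    P=np.stack([(u-K[0,2])/K[0,0]*d,(v-K[1,2])/K[1,1]*d,d],-1)
    if T is not None: P=P@T[:3,:3].T+T[:3,3]
    else: P=(P-f["t"])@f["R"]
    P[d<=0]=np.nan
    return P
E
python3 - <<'E'
from h import *
for n in["scene","side"]:
    f=pickle.load(open(n+"0.pkl","rb")); P=cloud(f); px=f["pixels"]
    x,y,z=P[...,0],P[...,1],P[...,2]
    # topdown image: x 0.1..0.8, y -0.6..0.5, 2mm... colour
    s=700
    H=np.zeros((520,780,3),np.uint8)
    m=np.isfinite(z)&(x>0.05)&(x<.75)&(y>-.6)&(y<.5)&(z<.33)
    o=np.argsort(z[m]); r=((.75-x[m][o])*s).astype(int); c=((.5-y[m][o])*s).astype(int)
    for dr in(0,1):
        for dc in (0,1): H[np.clip(r+dr,0,519),np.clip(c+dc,0,779)]=px[m][o]
    for g in np.arange(-.6,.51,.1): cv2.putText(H,f"{g:.1f}",(int((.5-g)*s),10),0,.35,(0,255,255)); cv2.line(H,(int((.5-g)*s),0),(int((.5-g)*s),519),(0,90,90),1)
    for g in np.arange(.1,.75,.1): cv2.putText(H,f"{g:.1f}",(0,int((.75-g)*s)),0,.35,(0,255,255)); cv2.line(H,(0,int((.75-g)*s)),(779,int((.75-g)*s)),(0,90,90),1)
    cv2.imwrite(f"pics/top_{n}.png",H)
    print(n,np.nanmedian(z[(x>.1)&(x<.6)&(abs(y)<.5)&(z<.03)]))
    p=m&(z>.033)&(z<.047)&(px.min(-1)>150); print("plate z",np.median(z[p]))
    if n=="scene":
        b=m[150:270,185:305]
    # white plate
    mm=(p).astype(np.uint8); nn,l,st,ce=cv2.connectedComponentsWithStats(mm)
    k=1+np.argmax(st[1:,4]); pts=P[l==k][:,:2].astype(np.float32)*1000; print("plate",cv2.minAreaRect(pts))
E
```

```text
scene -0.0004807073962091236
plate z 0.039089267820296585
plate ((587.2265625, -65.3629150390625), (220.28366088867188, 140.90066528320312), 85.55400848388672)
side 0.00044819651612711326
plate z 0.04010662178620515
plate ((585.8419799804688, -64.00999450683594), (223.0106964111328, 143.65640258789062), 85.44813537597656)
```

View pics/top_scene.png

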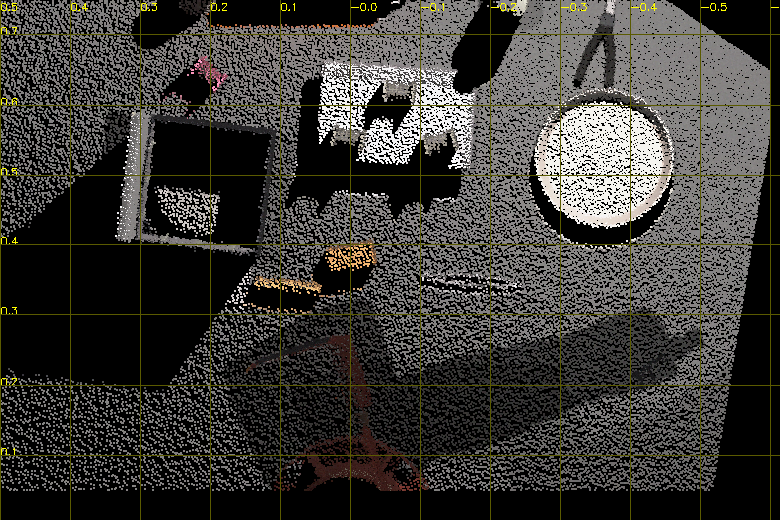

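View pics/top_side.png

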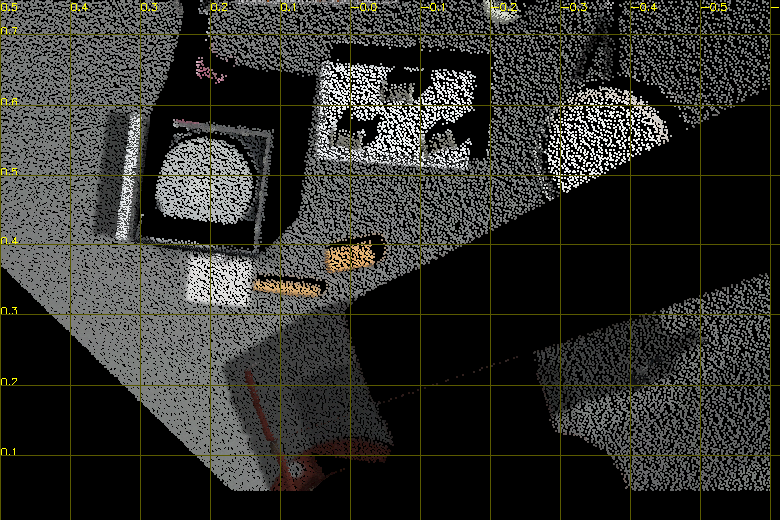

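```bash
python3 - <<'E'
from h import *
A=[];
for n in["scene","side"]:
    f=pickle.load(open(n+"0.pkl","rb")); P=cloud(f).reshape(-1,3); A.append(P)
for n,P in zip(["scene","side"],A):
    x,y,z=P.T
    print(n)
    m=(x>.5)&(x<.68)&(y>-.17)&(y<.06)&(z>.066)&(z<.09)
    q=P[m]; 
    im=np.zeros((200,250),np.uint8); r=((q[:,0]-.5)*1000).astype(int);c=((q[:,1]+.18)*1000).astype(int); im[r,c]=255
    im2=cv2.dilate(im,np.ones((9,9)))
    nn,l=cv2.connectedComponents(im2)
    for k in range(1,nn):
        s=l[r,c]==k
        if s.sum()>20:
            print(s.sum(),cv2.minAreaRect((q[s,:2]*1000).astype(np.float32)),np.percentile(q[s,2],95))
    m=(z>.121)&(z<.137)&(x>.37)&(x<.6)&(y>.08)&(y<.32); print("box",m.sum(),cv2.minAreaRect((P[m,:2]*1000).astype(np.float32)), np.median(z[m]))
    m=(z>.14)&(z<.33)&(x>.37)&(x<.62)&(y>.25)&(y<.45); q=P[m]; print("flap",m.sum(),q.min(0),q.max(0))
    c=q.mean(0); u,s,vt=np.linalg.svd(q-c,full_matrices=False); print(c,vt[2],s)
    m=(z>.055)&(z<.065)&(x>.4)&(x<.56)&(y>.13)&(y<.29); q=P[m]; print("tt",m.sum(),cv2.minEnclosingCircle((q[:,:2]*1000).astype(np.float32)),np.median(q[:,2]))
    m=(z>.019)&(z<.03)&(x>.4)&(x<.65)&(y>-.5)&(y<-.24); q=P[m]; print("dish",m.sum(),cv2.minEnclosingCircle((q[:,:2]*1000).astype(np.float32)))
    m=(z>.003)&(z<.009)&(x>.4)&(x<.65)&(y>-.5)&(y<-.24); q=P[m]; print("floor",q.min(0),q.max(0),np.median(q,0))
f=pickle.load(open("scene0.pkl","rb")); cv2.imwrite("pics/crop0.png",cv2.resize(f["pixels"][180:280,180:310],None,fx=6,fy=6,interpolation=2))
E
```

```text
scene
186 ((548.6691284179688, -127.88903045654297), (32.583229064941406, 45.983123779296875), 11.442375183105469) 0.08026902862157803
160 ((552.8465576171875, 2.843870162963867), (47.028282165527344, 33.99604034423828), 76.944091796875) 0.07953834565702314
191 ((620.07080078125, -69.64970397949219), (46.28362274169922, 31.927566528320312), 85.01315307617188) 0.08001591209129508
box 883 ((485.39794921875, 210.40634155273438), (189.17010498046875, 186.4674072265625), 83.03419494628906) 0.1273079448047836
flap 3063 [0.40457394 0.28591264 0.14002654] [0.58975028 0.33462803 0.31407019]
[0.5043411  0.31007461 0.22981966] [ 0.12444553  0.98634729 -0.10785328] [2.87737724 2.80206545 0.13790862]
tt 377 ((442.24981689453125, 237.07217407226562), 60.27602767944336) 0.05872237813604824
dish 693 ((525.2037963867188, -361.32379150390625), 100.6256332397461)
floor [ 0.40559182 -0.49429334  0.00300117] [ 0.64883486 -0.24003752  0.00899955] [ 0.52622703 -0.36513251  0.00562199]
side
112 ((548.0505981445312, -124.852783203125), (30.556917190551758, 47.706302642822266), 16.597187042236328) 0.08211652827020638
124 ((553.87890625, 5.193536758422852), (48.44207000732422, 30.124032974243164), 78.11628723144531) 0.0810862526580848
117 ((619.2431030273438, -67.35389709472656), (46.27961730957031, 27.648487091064453), 84.96862030029297) 0.08133403190329244
box 719 ((485.08209228515625, 212.47921752929688), (188.4659881591797, 183.40225219726562), 83.19651794433594) 0.12845142527992406
flap 1077 [0.40767925 0.29276269 0.14013473] [0.58861709 0.33433877 0.3196241 ]
[0.49029352 0.31565031 0.26534576] [ 0.12315014  0.98991061 -0.07007866] [1.98825944 1.72966404 0.13276271]
tt 1651 ((481.546875, 212.2207794189453), 108.02528381347656) 0.060123259783168834
dish 173 ((528.2181396484375, -360.9288024902344), 100.39334869384766)
floor [ 0.45676184 -0.49822555  0.00300137] [ 0.64995774 -0.24086116  0.0089628 ] [ 0.55531728 -0.34660317  0.00586066]
```

View pics/crop0.png

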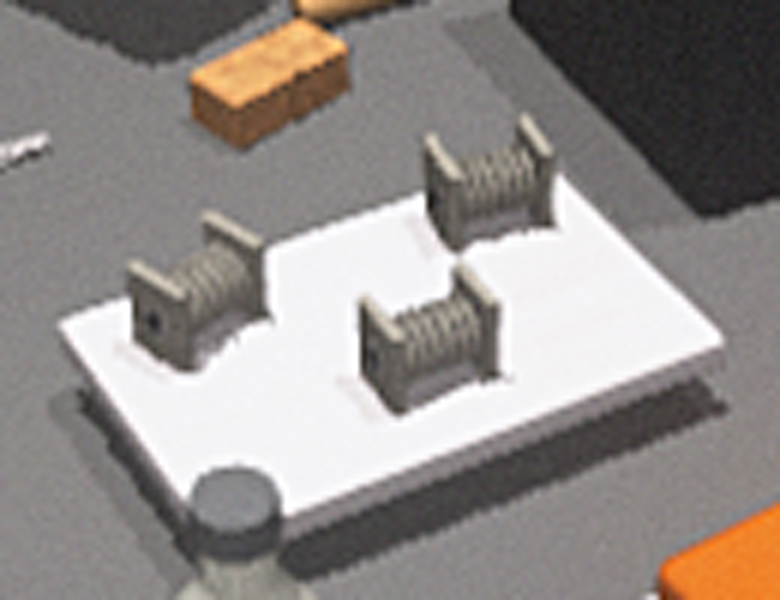

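Candidates: grey bushings on the plate at A (213,228), B (261,210) and C (251,236), and the pink one at (347,213), which I'm rejecting. The crop confirms all three are grey and standing. First I'll raise the tool and turn it towards yaw 175°.

Call:
servo_tool(
  offset=[
    [0,0,-0.01],
    [0,0,-0.01],
    [0,0,-0.01],
    [0,0,-0.01],
    [0,0,-0.01],
    [0,0,-0.01],
    [0,0,-0.01],
    [0,0,-0.01],
    [0,0,-0.01],
    [0,0,0],
  ],
  turn=[
    [0,0,-0.15],
    [0,0,-0.15],
    [0,0,-0.15],
    [0,0,-0.15],
    [0,0,-0.15],
    [0,0,-0.15],
    [0,0,-0.15],
    [0,0,-0.15],
    [0,0,-0.15],
    [0,0,-0.15],
  ],
  hand=[1,1,1,1,1,1,1,1,1,1],
  newtons=20,
)

```text
t: 1.15
ee_pos: [0.234, -0.4704, 0.3223]
tcp_rot: [0.554, 0.833, -0.0, 0.001]
wrist_force: [-0.5, -0.8, -0.4]
width: 0.0856
```

Call:
servo_tool(
  offset=[
    [0,0,0],
    [0,0,0],
    [0,0,0],
    [0,0,0],
    [0,0,0],
    [0,0,0],
    [0,0,0],
  ],
  turn=[
    [0,0,-0.15],
    [0,0,-0.15],
    [0,0,-0.15],
    [0,0,-0.15],
    [0,0,-0.15],
    [0,0,-0.15],
    [0,0,-0.15],
  ],
  hand=[1,1,1,1,1,1,1],
)

```text
t: 1.85
ee_pos: [0.2339, -0.4698, 0.321]
tcp_rot: [0.062, 0.998, 0.0, -0.0]
wrist_force: [0.2, 0.5, -0.1]
width: 0.0852
```

```bash
cat >> h.py <<'E'
from scipy.spatial.transform import Rotation as Ro
def rel(target,yaw_deg,grid=None):
    """remaining motion to world target TCP with tool down, yaw of tool x: world delta in tool axes (current) and turn about tool z"""
    s=state(); R=Ro.from_quat(s["tcp_rot"]); M=R.as_matrix()
    d=M.T@(np.array(target)-s["ee_pos"])
    y=np.radians(yaw_deg); T=np.array([[np.cos(y),np.sin(y),0],[np.sin(y),-np.cos(y),0],[0,0,-1.]])
    rv=Ro.from_matrix(M.T@T).as_rotvec()
    print("t",round(s["t"],2),"tcp",np.round(s["ee_pos"],4),"yaw",round(np.degrees(np.arctan2(M[1,0],M[0,0])),2),"q6",round(s["joint_positions"][5],2),"w",round(s["width"],4),"F",np.round(s["wrist_force"],1))
    print("offset tool axes",np.round(d,4),"turn",np.round(rv,4)); return d,rv
E
python3 - <<'E'
from h import *
rel([.50,-.065,.32],175)
E
```

```text
t 1.85 tcp [ 0.2339 -0.4698  0.321 ] yaw 172.92 q6 -1.12 w 0.0852 F [ 0.2  0.5 -0.1]
offset tool axes [-0.2142  0.4346  0.0012] turn [ 0.0006 -0.0003 -0.0363]
```

Call:
servo_tool(
  offset=[
    [-0.0235,0.0435,0],
    [-0.0235,0.0435,0],
    [-0.0235,0.0435,0],
    [-0.0235,0.0435,0],
    [-0.0235,0.0435,0],
    [-0.0235,0.0435,0],
    [-0.0235,0.0435,0],
    [-0.0235,0.0435,0],
    [-0.0235,0.0435,0],
    [-0.0235,0.0435,0],
  ],
  turn=[
    [0,0,-0.01],
    [0,0,-0.01],
    [0,0,-0.01],
    [0,0,-0.01],
    [0,0,0],
    [0,0,0],
    [0,0,0],
    [0,0,0],
    [0,0,0],
    [0,0,0],
  ],
  hand=[1,1,1,1,1,1,1,1,1,1],
)

```text
t: 2.85
ee_pos: [0.5118, -0.0586, 0.3212]
tcp_rot: [0.045, 0.999, -0.0, -0.0]
wrist_force: [0.3, -1.1, -0.0]
width: 0.0854
```

```bash
cat >> h.py <<'E'
def wristT(s,f):
    T=np.eye(4); T[:3,:3]=Ro.from_quat(s["tcp_rot"]).as_matrix(); T[:3,3]=s["ee_pos"]; return T@f["mount"]
E
python3 - <<'E'
from h import *
rel([.52,-.065,.32],175); s=state()
f=grab_frame("wrist"); cv2.imwrite("pics/w1.png",f["pixels"]); pickle.dump((s,f),open("w1.pkl","wb"))
P=cloud(f,wristT(s,f)); print(np.round(s["qvel"],3))
q=P.reshape(-1,3); x,y,z=q.T
p=(x>.53)&(x<.65)&(y>-.16)&(y<.03)&(z>.03)&(z<.05); print("plate z",np.nanmedian(z[p]))
m=(x>.5)&(x<.68)&(y>-.17)&(y<.06)&(z>.066)&(z<.09); q=q[m]
im=np.zeros((200,250),np.uint8); r=((q[:,0]-.5)*1000).astype(int);c=((q[:,1]+.18)*1000).astype(int); im[r,c]=255
nn,l=cv2.connectedComponents(cv2.dilate(im,np.ones((9,9))))
for k in range(1,nn):
    a=l[r,c]==k
    if a.sum()>20: print(a.sum(),cv2.minAreaRect((q[a,:2]*1000).astype(np.float32)),np.percentile(q[a,2],95))
E
```

```text
t 2.85 tcp [ 0.5118 -0.0586  0.3212] yaw 174.86 q6 -0.17 w 0.0854 F [ 0.3 -1.1 -0. ]
offset tool axes [-0.0088 -0.0056  0.0012] turn [-0.0001 -0.     -0.0025]
[ 0.942  0.417  0.535  0.111 -0.002  0.941]
plate z 0.03870212481263674
456 ((545.6749877929688, -126.39213562011719), (29.477096557617188, 45.99163818359375), 14.782235145568848) 0.07913521625432088
450 ((551.8419799804688, 3.7575111389160156), (45.93408966064453, 30.006601333618164), 77.10380554199219) 0.07904663205214207
379 ((617.600830078125, -68.61058807373047), (45.846553802490234, 29.797155380249023), 85.38819885253906) 0.07901128739851944
```

View pics/w1.png

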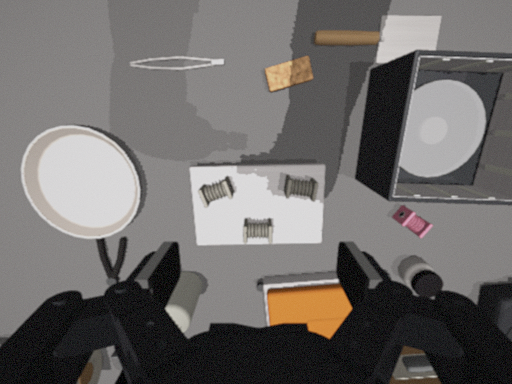

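```bash
python3 - <<'E'
from h import *
s,f=pickle.load(open("w1.pkl","rb")); 
for n,P in [("w",cloud(f,wristT(s,f))),("scene",cloud(pickle.load(open("scene0.pkl","rb")))),("side",cloud(pickle.load(open("side0.pkl","rb"))))]:
    x,y,z=P.reshape(-1,3).T
    m=(x>.55)&(x<.8)&(y>-.3)&(y<-.08)&(z>.09)&(z<.18)
    if m.sum(): print(n,m.sum(),x[m].min(),x[m].max(),y[m].min(),y[m].max(),z[m].max())
    m=(x>.7)&(x<.9)&(y>-.1)&(y<.15)&(z>.02)&(z<.18); print(x[m].min() if m.any() else 0, z[m].max() if m.any() else 0)
rel([.547,-.1264,.16],194.5)
E
```

```text
w 492 0.718002149721096 0.7673365413892964 -0.2263507674965007 -0.19213271211467756 0.11938829552146635
0.7434705080035218 0.060232522533548216
scene 1020 0.7288249205858903 0.7798170567810274 -0.252995520746178 -0.1943425303159676 0.16708732985963892
0.7470124856731973 0.0620658661130355
side 317 0.7163258605022506 0.774246832234971 -0.24938554963426351 -0.18823281815233764 0.17285835477883377
0.7436380155511806 0.06537597240645049
t 2.9 tcp [ 0.5146 -0.0531  0.3208] yaw 175.08 q6 -0.16 w 0.0856 F [-1.8  4.1 -1.3]
offset tool axes [-0.0383 -0.0708  0.1606] turn [ 0.0031  0.0017 -0.3389]
```

Call:
servo_tool(
  offset=[
    [-0.0095,-0.018,0.03],
    [-0.0095,-0.018,0.03],
    [-0.0095,-0.018,0.03],
    [-0.0095,-0.018,0.03],
    [0,0,0.02],
    [0,0,0.02],
    [0,0,0],
    [0,0,0],
    [0,0,0],
  ],
  turn=[
    [0,0,0],
    [0,0,0],
    [0,0,0],
    [0,0,0],
    [0,0,-0.12],
    [0,0,-0.12],
    [0,0,-0.1],
    [0,0,0],
    [0,0,0],
  ],
  hand=[1,1,1,1,1,1,1,1,1],
)

```text
t: 3.8
ee_pos: [0.5426, -0.1358, 0.1615]
tcp_rot: [-0.123, 0.992, -0.0, 0.0]
wrist_force: [-0.3, 0.2, -0.4]
width: 0.0853
```

```bash
python3 - <<'E'
from h import *
rel([.547,-.1264,.046],194.5)
E
```

```text
t 3.8 tcp [ 0.5426 -0.1358  0.1615] yaw -165.84 q6 -0.62 w 0.0853 F [-0.3  0.2 -0.4]
offset tool axes [-0.0066  0.0081  0.1155] turn [-0.0001  0.0002 -0.0059]
```

Call:
servo_tool(
  offset=[
    [-0.0065,0.008,0.025],
    [0,0,0.025],
    [0,0,0.025],
    [0,0,0.022],
    [0,0,0.015],
    [0,0,0.0055],
    [0,0,0],
    [0,0,0],
  ],
  turn=[
    [0,0,0],
    [0,0,0],
    [0,0,0],
    [0,0,0],
    [0,0,0],
    [0,0,0],
    [0,0,0],
    [0,0,0],
  ],
  hand=[1,1,1,0.7,0.6,0.5,0.4,0.4],
  newtons=20,
)

```text
t: 4.6
ee_pos: [0.5475, -0.1266, 0.0447]
tcp_rot: [-0.124, 0.992, -0.0, 0.001]
wrist_force: [-0.4, -0.6, -0.3]
width: 0.0597
```

```bash
python3 - <<'E'
from h import *
rel([.547,-.1264,.044],194.5)
f=grab_frame("scene"); cv2.imwrite("pics/s2.png",cv2.resize(f["pixels"][120:300,150:350],None,fx=4,fy=3.3))
E
```

```text
t 4.6 tcp [ 0.5475 -0.1266  0.0447] yaw -165.71 q6 -0.61 w 0.0597 F [-0.4 -0.6 -0.3]
offset tool axes [0.0004 0.0003 0.0007] turn [-0.0008  0.0011 -0.0037]
```

View pics/s2.png

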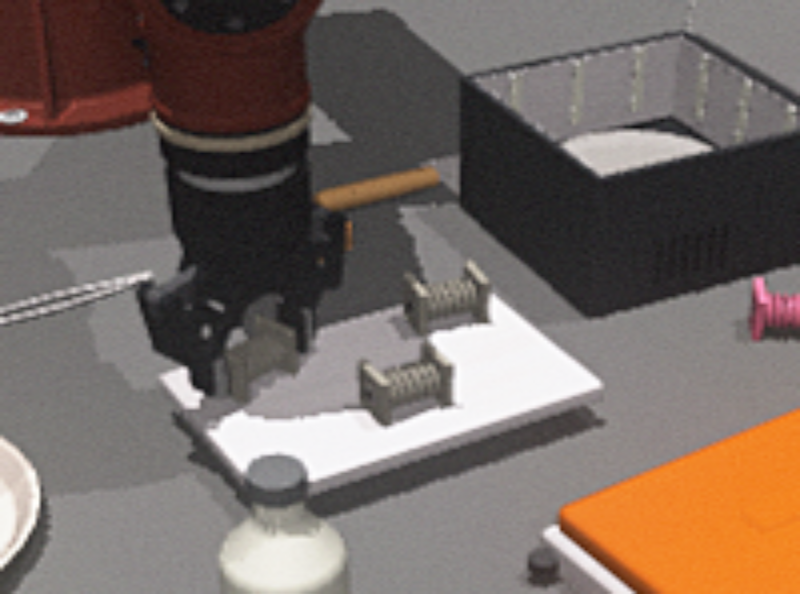

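The open fingers straddle bushing A, which sits at about crop (265,350). I'll close gently at 20 N.

Call:
servo_tool(
  offset=[
    [0,0,0],
    [0,0,0],
    [0,0,0],
    [0,0,0],
    [0,0,0],
    [0,0,0],
    [0,0,0],
    [0,0,0],
  ],
  turn=[
    [0,0,0],
    [0,0,0],
    [0,0,0],
    [0,0,0],
    [0,0,0],
    [0,0,0],
    [0,0,0],
    [0,0,0],
  ],
  hand=[0.25,0.15,0.1,0.05,0.0,-0.05,-0.1,-0.1],
  newtons=20,
)

```text
t: 5.45
ee_pos: [0.5474, -0.1266, 0.0448]
tcp_rot: [-0.125, 0.992, -0.0, 0.001]
wrist_force: [-1.3, 0.9, 10.2]
width: 0.0409
```

A gives 5 mm, so it's soft. The 10 N vertical force is the pads swinging forward as they close. I'll lift it at 24 N.

Call:
servo_tool(
  offset=[
    [0,0,-0.001],
    [0,0,-0.003],
    [0,0,-0.006],
    [0,0,-0.015],
    [0,0,-0.03],
    [0,0,-0.035],
    [0,0,-0.035],
    [0,0,-0.03],
    [0,0,0],
  ],
  turn=[
    [0,0,0],
    [0,0,0],
    [0,0,0],
    [0,0,0],
    [0,0,0],
    [0,0,0.1],
    [0,0,0.14],
    [0,0,0.135],
    [0,0,0],
  ],
  hand=[-0.15,-0.2,-0.2,-0.2,-0.2,-0.2,-0.2,-0.2,-0.2],
  newtons=24,
)

```text
t: 6.35
ee_pos: [0.549, -0.1272, 0.2033]
tcp_rot: [0.064, 0.998, -0.001, 0.003]
wrist_force: [0.1, -0.0, -0.4]
width: 0.0386
```

```bash
python3 - <<'E'
from h import *
rel([.525,.2065,.20],172.8)
f=grab_frame("wrist"); cv2.imwrite("pics/w3.png",f["pixels"])
E
```

```text
t 6.35 tcp [ 0.549  -0.1272  0.2033] yaw 172.62 q6 -0.23 w 0.0386 F [ 0.1 -0.  -0.4]
offset tool axes [0.0666 0.3278 0.0023] turn [-0.0016  0.0068 -0.0031]
```

View pics/w3.png

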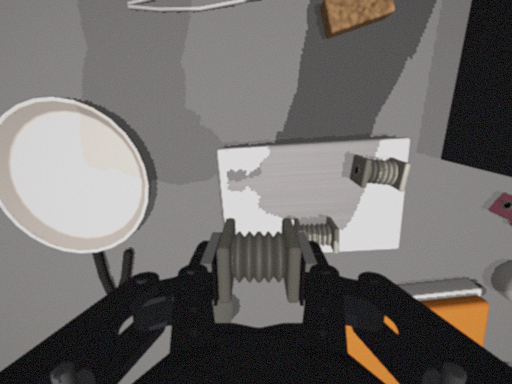

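A is held upright at about (260,258). Now moving over the turntable.

Call:
servo_tool(
  offset=[
    [0.007,0.033,0],
    [0.0085,0.041,0],
    [0.0085,0.041,0],
    [0.0085,0.041,0],
    [0.0085,0.041,0],
    [0.0085,0.041,0],
    [0.0085,0.041,0],
    [0.0085,0.0405,0],
    [0,0.006,0],
    [0,0,0],
  ],
  turn=[
    [0,0,0],
    [0,0,0],
    [0,0,0],
    [0,0,0],
    [0,0,0],
    [0,0,0],
    [0,0,0],
    [0,0,0],
    [0,0,0],
    [0,0,0],
  ],
  hand=[-0.2,-0.2,-0.2,-0.2,-0.2,-0.2,-0.2,-0.2,-0.2,-0.2],
  newtons=20,
)

```text
t: 7.4
ee_pos: [0.5204, 0.2058, 0.1976]
tcp_rot: [0.06, 0.998, -0.0, -0.001]
wrist_force: [-0.0, 0.1, -0.6]
width: 0.0385
```

```bash
python3 - <<'E'
from h import *
rel([.525,.2065,.066],172.8)
s=state();f=grab_frame("wrist"); cv2.imwrite("pics/w4.png",f["pixels"])
P=cloud(f,wristT(s,f)).reshape(-1,3); x,y,z=P.T
m=(z>.121)&(z<.137)&(x>.37)&(x<.62)&(y>.08)&(y<.4); print("box",m.sum(),cv2.minAreaRect((P[m,:2]*1000).astype(np.float32)))
m=(z>.053)&(z<.064)&(x>.4)&(x<.57)&(y>.12)&(y<.3); q=P[m]; print(q.min(0),q.max(0),np.median(q[:,2]))
E
```

```text
t 7.4 tcp [0.5204 0.2058 0.1976] yaw 173.07 q6 0.37 w 0.0385 F [-0.   0.1 -0.6]
offset tool axes [-0.0048  0.0013  0.1315] turn [-0.0009 -0.0019  0.0048]
box 10668 ((483.8703308105469, 210.1690673828125), (182.65870666503906, 180.0255126953125), 82.87000274658203)
[0.40002824 0.12000556 0.05300056] [0.56965823 0.29999785 0.06399502] 0.058779026637392096
```

View pics/w4.png

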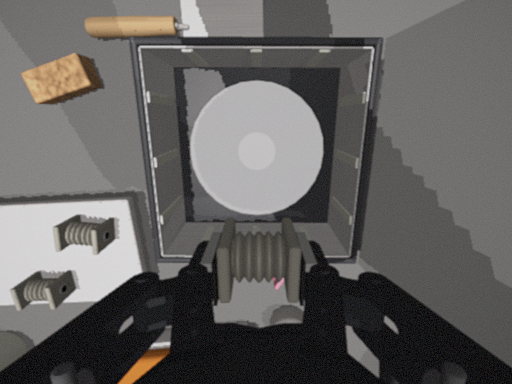

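The box and turntable are clear below. The turntable's centre is at pixel (257,150), or world (0.4815, 0.2105). Lowering A onto the far slot.

Call:
servo_tool(
  offset=[
    [0,0,0.02],
    [0,0,0.03],
    [0,0,0.03],
    [0,0,0.025],
    [0,0,0.015],
    [0,0,0.008],
    [0,0,0.003],
    [0,0,0],
    [0,0,0],
  ],
  turn=[
    [0,0,0],
    [0,0,0],
    [0,0,0],
    [0,0,0],
    [0,0,0],
    [0,0,0],
    [0,0,0],
    [0,0,0],
    [0,0,0],
  ],
  hand=[-0.2,-0.2,-0.2,-0.2,-0.2,-0.2,-0.2,-0.2,-0.2],
)

```text
t: 8.35
ee_pos: [0.522, 0.2047, 0.0686]
tcp_rot: [0.062, 0.998, 0.0, 0.001]
wrist_force: [-0.1, -0.7, -0.3]
width: 0.0386
```

Call:
servo_tool(
  offset=[
    [0,0,0.001],
    [0,0,0.001],
    [0,0,0.001],
    [0,0,0],
  ],
  turn=[
    [0,0,0],
    [0,0,0],
    [0,0,0],
    [0,0,0],
  ],
  hand=[-0.2,-0.2,-0.2,-0.2],
)

```text
t: 8.75
ee_pos: [0.5215, 0.205, 0.0652]
tcp_rot: [0.062, 0.998, 0.0, 0.0]
wrist_force: [-0.4, 0.4, 3.3]
width: 0.0387
```

There is 3.3 N of contact, so it's down. Releasing slowly.

Call:
servo_tool(
  offset=[
    [0,0,0],
    [0,0,0],
    [0,0,0],
    [0,0,0],
    [0,0,0],
    [0,0,0],
    [0,0,-0.01],
    [0,0,-0.03],
    [0,0,-0.04],
    [0,0,-0.04],
  ],
  turn=[
    [0,0,0],
    [0,0,0],
    [0,0,0],
    [0,0,0],
    [0,0,0],
    [0,0,0],
    [0,0,0],
    [0,0,0],
    [0,0,0],
    [0,0,0],
  ],
  hand=[-0.06,0.0,0.06,0.12,0.25,0.4,0.45,0.45,0.45,0.45],
)

```text
t: 9.75
ee_pos: [0.5209, 0.2048, 0.1867]
tcp_rot: [0.062, 0.998, -0.0, -0.0]
wrist_force: [0.4, -0.0, -0.3]
width: 0.0619
```

```bash
python3 - <<'E'
from h import *
rel([.552,.0038,.20],167.1)
s=state();f=grab_frame("wrist"); cv2.imwrite("pics/w5.png",f["pixels"])
E
```

```text
t 9.75 tcp [0.5209 0.2048 0.1867] yaw 172.85 q6 0.37 w 0.0619 F [ 0.4 -0.  -0.3]
offset tool axes [-0.0559 -0.1955 -0.0133] turn [-0.0002 -0.0003  0.1004]
```

View pics/w5.png

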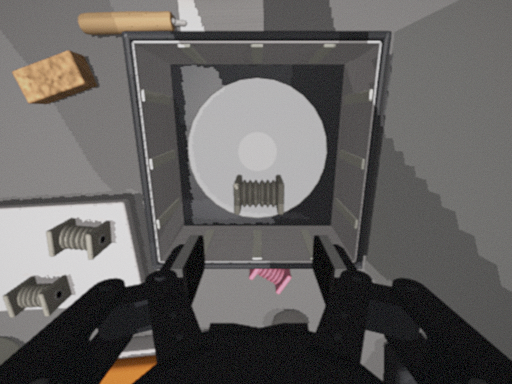

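A stands on the turntable at (258,195). Next is B.

Call:
servo_tool(
  offset=[
    [-0.008,-0.028,-0.007],
    [-0.012,-0.042,-0.006],
    [-0.012,-0.042,0],
    [-0.012,-0.042,0],
    [-0.012,-0.0415,0],
    [0,0,0],
    [0,0,0],
  ],
  turn=[
    [0,0,0],
    [0,0,0],
    [0,0,0],
    [0,0,0],
    [0,0,0],
    [0,0,0.1],
    [0,0,0],
  ],
  hand=[0.6,0.6,0.6,0.6,0.6,0.6,0.6],
)

```text
t: 10.5
ee_pos: [0.5527, 0.0027, 0.1983]
tcp_rot: [0.114, 0.993, 0.0, 0.0]
wrist_force: [-0.3, 0.4, -1.0]
width: 0.0682
```

```bash
python3 - <<'E'
from h import *
rel([.552,.0038,.045],167.1)
E
```

```text
t 10.5 tcp [0.5527 0.0027 0.1983] yaw 166.89 q6 0.1 w 0.0682 F [-0.3  0.4 -1. ]
offset tool axes [0.001  0.0009 0.1533] turn [ 0.0001  0.0004 -0.0036]
```

Call:
servo_tool(
  offset=[
    [0.001,0.001,0.02],
    [0,0,0.035],
    [0,0,0.035],
    [0,0,0.03],
    [0,0,0.02],
    [0,0,0.01],
    [0,0,0.003],
    [0,0,0],
    [0,0,0],
    [0,0,0],
  ],
  turn=[
    [0,0,0],
    [0,0,0],
    [0,0,0],
    [0,0,0],
    [0,0,0],
    [0,0,0],
    [0,0,0],
    [0,0,0],
    [0,0,0],
    [0,0,0],
  ],
  hand=[0.6,0.6,0.6,0.6,0.6,0.5,0.4,0.3,0.2,0.12],
  newtons=20,
)

```text
t: 11.5
ee_pos: [0.5526, 0.005, 0.0459]
tcp_rot: [0.112, 0.994, -0.0, 0.001]
wrist_force: [-0.3, 0.4, 0.1]
width: 0.048
```

Call:
servo_tool(
  offset=[
    [0,0,0],
    [0,0,0],
    [0,0,0],
    [0,0,0],
    [0,0,0],
    [0,0,0],
  ],
  turn=[
    [0,0,0],
    [0,0,0],
    [0,0,0],
    [0,0,0],
    [0,0,0],
    [0,0,0],
  ],
  hand=[0.06,0.0,-0.05,-0.1,-0.15,-0.15],
  newtons=20,
)

```text
t: 12.1
ee_pos: [0.5529, 0.0049, 0.0463]
tcp_rot: [0.112, 0.994, -0.0, 0.001]
wrist_force: [-1.3, 0.1, 11.2]
width: 0.0412
```

B gives about 5 mm, so it's soft too. Lifting it will confirm.

Call:
servo_tool(
  offset=[
    [0,0,-0.001],
    [0,0,-0.003],
    [0,0,-0.006],
    [0,0,-0.015],
    [0,0,-0.03],
    [0,0,-0.035],
    [0,0,-0.035],
    [0,0,-0.03],
    [0,0,0],
  ],
  turn=[
    [0,0,0],
    [0,0,0],
    [0,0,0],
    [0,0,0],
    [0,0,0],
    [0,0,-0.1],
    [0,0,0],
    [0,0,0],
    [0,0,0],
  ],
  hand=[-0.2,-0.2,-0.2,-0.2,-0.2,-0.2,-0.2,-0.2,-0.2],
  newtons=22,
)

```text
t: 13.0
ee_pos: [0.5541, 0.0049, 0.2043]
tcp_rot: [0.062, 0.998, -0.0, 0.003]
wrist_force: [0.3, -0.6, 0.0]
width: 0.0387
```

```bash
python3 - <<'E'
from h import *
rel([.482,.2105,.20],172.85)
f=grab_frame("wrist"); cv2.imwrite("pics/w6.png",f["pixels"])
E
```

```text
t 13.0 tcp [0.5541 0.0049 0.2043] yaw 172.85 q6 0.0 w 0.0387 F [ 0.3 -0.6  0. ]
offset tool axes [0.0971 0.1951 0.0036] turn [0.0001 0.007  0.0001]
```

View pics/w6.png

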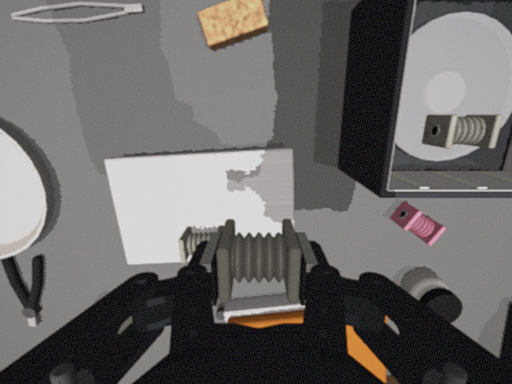

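B is held at (258,260) with a width of 38.7 mm, so it's soft. Moving to the middle slot.

Call:
servo_tool(
  offset=[
    [0.012,0.025,0],
    [0.02,0.04,0],
    [0.02,0.04,0],
    [0.02,0.04,0],
    [0.017,0.034,0],
    [0.008,0.016,0],
    [0,0,0],
    [0,0,0],
  ],
  turn=[
    [0,0,0],
    [0,0,0],
    [0,0,0],
    [0,0,0],
    [0,0,0],
    [0,0,0],
    [0,0,0],
    [0,0,0],
  ],
  hand=[-0.2,-0.2,-0.2,-0.2,-0.2,-0.2,-0.2,-0.2],
  newtons=20,
)

```text
t: 13.85
ee_pos: [0.4792, 0.2105, 0.1989]
tcp_rot: [0.062, 0.998, -0.0, -0.001]
wrist_force: [0.0, -0.7, -0.3]
width: 0.039
```

```bash
python3 - <<'E'
from h import *
rel([.482,.2105,.068],172.85)
E
```

```text
t 13.85 tcp [0.4792 0.2105 0.1989] yaw 172.9 q6 0.4 w 0.039 F [ 0.  -0.7 -0.3]
offset tool axes [-0.0029  0.0005  0.1309] turn [-0.0009 -0.0013  0.001 ]
```

Call:
servo_tool(
  offset=[
    [-0.001,0,0.02],
    [0,0,0.03],
    [0,0,0.03],
    [0,0,0.025],
    [0,0,0.015],
    [0,0,0.008],
    [0,0,0.003],
    [0,0,0.001],
    [0,0,0],
    [0,0,0],
  ],
  turn=[
    [0,0,0],
    [0,0,0],
    [0,0,0],
    [0,0,0],
    [0,0,0],
    [0,0,0],
    [0,0,0],
    [0,0,0],
    [0,0,0],
    [0,0,0],
  ],
  hand=[-0.2,-0.2,-0.2,-0.2,-0.2,-0.2,-0.2,-0.2,-0.2,-0.2],
)

```text
t: 14.85
ee_pos: [0.4814, 0.2106, 0.0685]
tcp_rot: [0.062, 0.998, 0.0, 0.001]
wrist_force: [0.3, 0.2, 0.1]
width: 0.0389
```

Call:
servo_tool(
  offset=[
    [0,0,0.001],
    [0,0,0],
  ],
  turn=[
    [0,0,0],
    [0,0,0],
  ],
  hand=[-0.2,-0.2],
)

```text
t: 15.05
ee_pos: [0.481, 0.2107, 0.0671]
tcp_rot: [0.062, 0.998, 0.0, 0.0]
wrist_force: [-0.7, 0.2, -0.1]
width: 0.0389
```

Call:
servo_tool(
  offset=[
    [0,0,0.001],
    [0,0,0],
  ],
  turn=[
    [0,0,0],
    [0,0,0],
  ],
  hand=[-0.2,-0.2],
)

```text
t: 15.25
ee_pos: [0.481, 0.2107, 0.0666]
tcp_rot: [0.062, 0.998, 0.0, 0.0]
wrist_force: [-3.0, -0.8, 9.5]
width: 0.0388
```

Contact. Releasing.

Call:
servo_tool(
  offset=[
    [0,0,0],
    [0,0,0],
    [0,0,0],
    [0,0,0],
    [0,0,0],
    [0,0,0],
    [0,0,-0.01],
    [0,0,-0.03],
    [0,0,-0.04],
    [0,0,-0.04],
  ],
  turn=[
    [0,0,0],
    [0,0,0],
    [0,0,0],
    [0,0,0],
    [0,0,0],
    [0,0,0],
    [0,0,0],
    [0,0,0],
    [0,0,0],
    [0,0,0],
  ],
  hand=[-0.06,0.0,0.06,0.12,0.25,0.4,0.45,0.45,0.45,0.45],
)

```text
t: 16.25
ee_pos: [0.4804, 0.2104, 0.1877]
tcp_rot: [0.062, 0.998, -0.0, -0.0]
wrist_force: [1.2, 0.1, -0.0]
width: 0.0619
```

```bash
python3 - <<'E'
from h import *
rel([.618,-.0686,.20],175.4)
s=state();f=grab_frame("wrist"); cv2.imwrite("pics/w7.png",f["pixels"])
E
```

```text
t 16.25 tcp [0.4804 0.2104 0.1877] yaw 172.85 q6 0.4 w 0.0619 F [ 1.2  0.1 -0. ]
offset tool axes [-0.1712 -0.2597 -0.0123] turn [-0.0001 -0.0003 -0.0445]
```

View pics/w7.png

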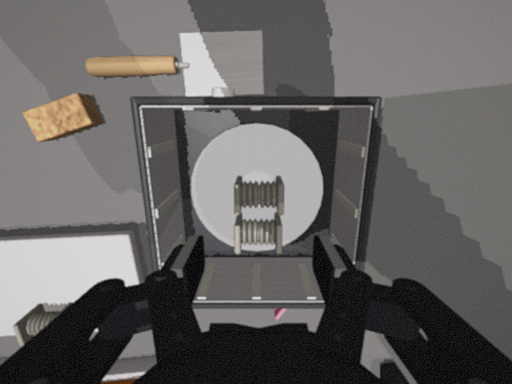

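Both soft bushings stand on the turntable, at (258,195) and (258,233). Now C.

Call:
servo_tool(
  offset=[
    [-0.015,-0.023,-0.007],
    [-0.027,-0.041,-0.006],
    [-0.027,-0.041,0],
    [-0.027,-0.041,0],
    [-0.027,-0.041,0],
    [-0.027,-0.041,0],
    [-0.021,-0.032,0],
    [0,0,0],
    [0,0,0],
  ],
  turn=[
    [0,0,0],
    [0,0,0],
    [0,0,0],
    [0,0,0],
    [0,0,0],
    [0,0,0],
    [0,0,0],
    [0,0,-0.045],
    [0,0,0],
  ],
  hand=[0.6,0.6,0.6,0.6,0.6,0.6,0.6,0.6,0.6],
)

```text
t: 17.2
ee_pos: [0.6182, -0.0699, 0.199]
tcp_rot: [0.04, 0.999, 0.0, -0.0]
wrist_force: [-0.0, 0.5, -0.7]
width: 0.0687
```

```bash
python3 - <<'E'
from h import *
rel([.618,-.0686,.045],175.4)
E
```

```text
t 17.2 tcp [ 0.6182 -0.0699  0.199 ] yaw 175.36 q6 -0.15 w 0.0687 F [-0.   0.5 -0.7]
offset tool axes [0.0003 0.0012 0.154 ] turn [ 0.0001 -0.0001 -0.0007]
```

Call:
servo_tool(
  offset=[
    [0,0.001,0.02],
    [0,0,0.035],
    [0,0,0.035],
    [0,0,0.03],
    [0,0,0.02],
    [0,0,0.01],
    [0,0,0.003],
    [0,0,0],
    [0,0,0],
    [0,0,0],
  ],
  turn=[
    [0,0,0],
    [0,0,0],
    [0,0,0],
    [0,0,0],
    [0,0,0],
    [0,0,0],
    [0,0,0],
    [0,0,0],
    [0,0,0],
    [0,0,0],
  ],
  hand=[0.6,0.6,0.6,0.6,0.6,0.5,0.4,0.3,0.2,0.12],
  newtons=20,
)

```text
t: 18.2
ee_pos: [0.619, -0.0679, 0.047]
tcp_rot: [0.04, 0.999, -0.0, 0.001]
wrist_force: [0.6, 0.5, -0.7]
width: 0.0479
```

Call:
servo_tool(
  offset=[
    [0,0,0],
    [0,0,0],
    [0,0,0],
    [0,0,0],
    [0,0,0],
    [0,0,0],
  ],
  turn=[
    [0,0,0],
    [0,0,0],
    [0,0,0],
    [0,0,0],
    [0,0,0],
    [0,0,0],
  ],
  hand=[0.06,0.0,-0.05,-0.1,-0.15,-0.15],
  newtons=20,
)

```text
t: 18.8
ee_pos: [0.6193, -0.068, 0.0475]
tcp_rot: [0.04, 0.999, -0.0, 0.001]
wrist_force: [-0.9, 0.4, 10.5]
width: 0.0406
```

C gives 5.4 mm, so it's soft as well. Lifting to confirm.

Call:
servo_tool(
  offset=[
    [0,0,-0.001],
    [0,0,-0.003],
    [0,0,-0.006],
    [0,0,-0.015],
    [0,0,-0.03],
    [0,0,-0.035],
    [0,0,-0.035],
    [0,0,-0.03],
    [0,0,0],
  ],
  turn=[
    [0,0,0],
    [0,0,0],
    [0,0,0],
    [0,0,0],
    [0,0,0],
    [0,0,0.045],
    [0,0,0],
    [0,0,0],
    [0,0,0],
  ],
  hand=[-0.2,-0.2,-0.2,-0.2,-0.2,-0.2,-0.2,-0.2,-0.2],
  newtons=20,
)

```text
t: 19.7
ee_pos: [0.6205, -0.0682, 0.2058]
tcp_rot: [0.062, 0.998, -0.001, 0.004]
wrist_force: [0.6, -0.2, 0.2]
width: 0.04
```

```bash
python3 - <<'E'
from h import *
rel([.4418,.2155,.20],172.85)
f=grab_frame("wrist"); cv2.imwrite("pics/w8.png",f["pixels"])
E
```

```text
t 19.7 tcp [ 0.6205 -0.0682  0.2058] yaw 172.85 q6 -0.1 w 0.04 F [ 0.6 -0.2  0.2]
offset tool axes [0.2126 0.2593 0.004 ] turn [-0.0007  0.0072  0.    ]
```

View pics/w8.png

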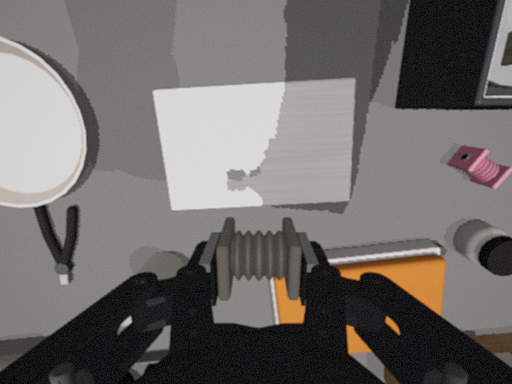

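C is at 40.0 mm under 20 N, so it's soft; the build plate is now empty. Moving to the near slot.

Call:
servo_tool(
  offset=[
    [0.018,0.022,0],
    [0.03,0.037,0],
    [0.034,0.0415,0],
    [0.034,0.0415,0],
    [0.034,0.0415,0],
    [0.032,0.039,0],
    [0.02,0.0245,0],
    [0.008,0.01,0],
    [0,0,0],
    [0,0,0],
  ],
  turn=[
    [0,0,0],
    [0,0,0],
    [0,0,0],
    [0,0,0],
    [0,0,0],
    [0,0,0],
    [0,0,0],
    [0,0,0],
    [0,0,0],
    [0,0,0],
  ],
  hand=[-0.2,-0.2,-0.2,-0.2,-0.2,-0.2,-0.2,-0.2,-0.2,-0.2],
  newtons=20,
)

```text
t: 20.75
ee_pos: [0.4482, 0.2032, 0.2004]
tcp_rot: [0.062, 0.998, -0.0, -0.0]
wrist_force: [-0.4, 1.4, -0.9]
width: 0.04
```

```bash
python3 - <<'E'
from h import *
rel([.4418,.2155,.069],172.85)
E
```

```text
t 20.75 tcp [0.4482 0.2032 0.2004] yaw 172.85 q6 0.4 w 0.04 F [-0.4  1.4 -0.9]
offset tool axes [0.0079 0.0115 0.1314] turn [-0.0006 -0.0002 -0.    ]
```

Call:
servo_tool(
  offset=[
    [0.0075,0.0115,0.0],
    [0,0,0.03],
    [0,0,0.035],
    [0,0,0.03],
    [0,0,0.02],
    [0,0,0.01],
    [0,0,0.004],
    [0,0,0.001],
    [0,0,0],
    [0,0,0],
  ],
  turn=[
    [0,0,0],
    [0,0,0],
    [0,0,0],
    [0,0,0],
    [0,0,0],
    [0,0,0],
    [0,0,0],
    [0,0,0],
    [0,0,0],
    [0,0,0],
  ],
  hand=[-0.2,-0.2,-0.2,-0.2,-0.2,-0.2,-0.2,-0.2,-0.2,-0.2],
)

```text
t: 21.75
ee_pos: [0.4426, 0.2163, 0.0717]
tcp_rot: [0.062, 0.998, 0.0, 0.001]
wrist_force: [-1.3, 0.6, -0.8]
width: 0.0398
```

Call:
servo_tool(
  offset=[
    [0,0,0.001],
    [0,0,0],
  ],
  turn=[
    [0,0,0],
    [0,0,0],
  ],
  hand=[-0.2,-0.2],
)

```text
t: 21.95
ee_pos: [0.4421, 0.2162, 0.0701]
tcp_rot: [0.062, 0.998, 0.0, 0.0]
wrist_force: [-0.2, -1.0, 0.1]
width: 0.0396
```

Call:
servo_tool(
  offset=[
    [0,0,0.001],
    [0,0,0.001],
    [0,0,0],
  ],
  turn=[
    [0,0,0],
    [0,0,0],
    [0,0,0],
  ],
  hand=[-0.2,-0.2,-0.2],
)

```text
t: 22.25
ee_pos: [0.4418, 0.2161, 0.0677]
tcp_rot: [0.062, 0.998, -0.0, -0.0]
wrist_force: [0.1, 0.3, 0.1]
width: 0.0399
```

Call:
servo_tool(
  offset=[
    [0,0,0.001],
    [0,0,0],
  ],
  turn=[
    [0,0,0],
    [0,0,0],
  ],
  hand=[-0.2,-0.2],
)

```text
t: 22.45
ee_pos: [0.4418, 0.2161, 0.0676]
tcp_rot: [0.062, 0.998, 0.0, 0.0]
wrist_force: [-4.0, -0.6, 12.3]
width: 0.0399
```

Contact. Releasing and rising.

Call:
servo_tool(
  offset=[
    [0,0,0],
    [0,0,0],
    [0,0,0],
    [0,0,0],
    [0,0,0],
    [0,0,0],
    [0,0,-0.01],
    [0,0,-0.03],
    [0,0,-0.045],
    [0,0,-0.05],
  ],
  turn=[
    [0,0,0],
    [0,0,0],
    [0,0,0],
    [0,0,0],
    [0,0,0],
    [0,0,0],
    [0,0,0],
    [0,0,0],
    [0,0,0],
    [0,0,0],
  ],
  hand=[-0.06,0.0,0.06,0.12,0.25,0.4,0.45,0.45,0.45,0.45],
)

```text
t: 23.45
ee_pos: [0.4409, 0.2158, 0.2034]
tcp_rot: [0.062, 0.998, -0.0, -0.001]
wrist_force: [1.0, 0.3, -0.5]
width: 0.062
```

Call:
servo_tool(
  offset=[
    [0,0,-0.05],
    [0,0,-0.05],
    [0,0,-0.045],
    [0,0,0],
  ],
  turn=[
    [0,0,0],
    [0,0,0],
    [0,0,0],
    [0,0,0],
  ],
  hand=[0,-0.5,-1,-1],
)

```text
t: 23.85
ee_pos: [0.4438, 0.2168, 0.3535]
tcp_rot: [0.062, 0.998, 0.002, 0.005]
wrist_force: [0.6, 0.8, -0.9]
width: 0.0039
```

```bash
python3 - <<'E'
from h import *
rel([.51,.40,.34],172.85)
s=state();f=grab_frame("wrist"); cv2.imwrite("pics/w9.png",f["pixels"])
P=cloud(f,wristT(s,f)).reshape(-1,3); x,y,z=P.T
m=(z>.145)&(z<.33)&(x>.37)&(x<.62)&(y>.25)&(y<.45); q=P[m]; print("flap",m.sum(),q.min(0),q.max(0)) if m.any() else 0
g=grab_frame("side"); cv2.imwrite("pics/sd9.png",g["pixels"]); pickle.dump(g,open("sd9.pkl","wb"))
P=cloud(g).reshape(-1,3); x,y,z=P.T
m=(z>.16)&(z<.33)&(x>.39)&(x<.61)&(y>.28)&(y<.36); q=P[m]
for lo in np.arange(.16,.33,.02):
    k=(q[:,2]>lo)&(q[:,2]<lo+.02); print(round(lo,2),k.sum(),np.round(np.percentile(q[k]@[.125,.992,0],[5,50,95]),4) if k.any() else 0)
E
```

```text
t 23.85 tcp [0.4438 0.2168 0.3535] yaw 172.85 q6 0.43 w 0.0039 F [ 0.6  0.8 -0.9]
offset tool axes [-0.0428  0.19    0.0147] turn [0.0042 0.0091 0.    ]
flap 12337 [0.40689275 0.29042685 0.14511434] [0.58335241 0.33474973 0.31473064]
0.16 53 [0.3648 0.3664 0.3675]
0.18 52 [0.3675 0.3688 0.3701]
0.2 57 [0.3699 0.3712 0.3725]
0.22 55 [0.3725 0.3738 0.3748]
0.24 63 [0.3751 0.3763 0.3774]
0.26 64 [0.3774 0.3786 0.3798]
0.28 68 [0.3795 0.3811 0.3822]
0.3 558 [0.369  0.3767 0.3834]
0.32 0 0
```

View pics/w9.png

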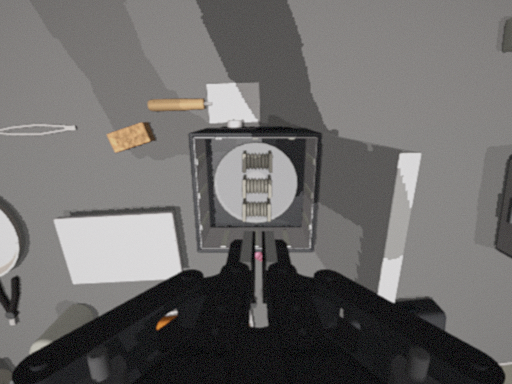

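View pics/sd9.png

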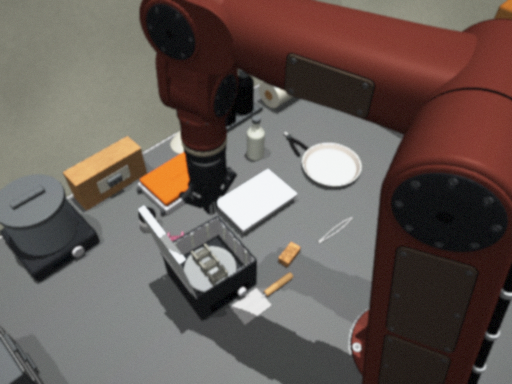

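All three bushings stand on the turntable at (257,160), (257,186) and (257,210). The flap leans about 7° past upright, with its edge near z 0.311. I'll go over it to its outer side.

```bash
cat >> h.py <<'E'
HM=np.array([.495,.2995,.13]); YB=np.array([.125,.992,0])
def vz(v,z): p=HM+v*YB; p[2]=z; return p
E
python3 - <<'E'
from h import *
d,_=rel(vz(.075,.36),172.85)
E
```

```text
t 23.95 tcp [0.4422 0.2162 0.3481] yaw 172.85 q6 0.43 w 0.0001 F [ 0.5  0.1 -0.9]
offset tool axes [-0.0421  0.1642 -0.0116] turn [ 0.0011  0.0023 -0.    ]
```

Call:
servo_tool(
  offset=[
    [-0.004,0.015,-0.012],
    [-0.01,0.035,0],
    [-0.01,0.04,0],
    [-0.01,0.04,0],
    [-0.008,0.034,0],
    [0,0,0],
    [0,0,0],
  ],
  turn=[
    [0,0,0],
    [0,0,0],
    [0,0,0],
    [0,0,0],
    [0,0,0],
    [0,0,0],
    [0,0,0],
  ],
  hand=[-1,-1,-1,-1,-1,-1,-1],
)

```text
t: 24.65
ee_pos: [0.5034, 0.3737, 0.3567]
tcp_rot: [0.062, 0.998, -0.001, -0.001]
wrist_force: [0.0, -0.9, -0.7]
width: 0.0004
```

```bash
python3 - <<'E'
from h import *
rel(vz(.075,.28),172.85)
f=grab_frame("scene"); cv2.imwrite("pics/s10.png",cv2.resize(f["pixels"][40:220,230:430],None,fx=4,fy=3.3))
E
```

```text
t 24.65 tcp [0.5034 0.3737 0.3567] yaw 172.91 q6 0.65 w 0.0004 F [ 0.  -0.9 -0.7]
offset tool axes [-0.0012  0.0005  0.0767] turn [-0.0024 -0.0028  0.001 ]
```

View pics/s10.png

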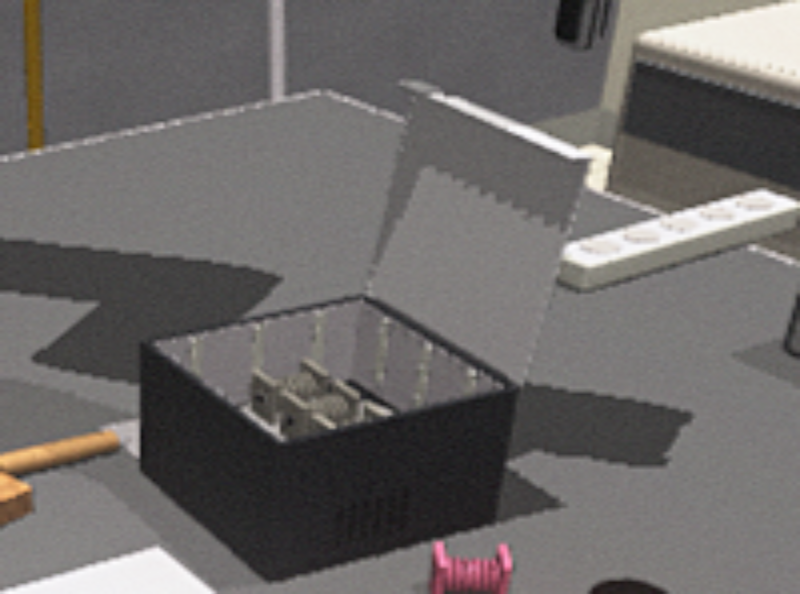

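The finger tips are at crop (575,40), beyond the flap's outer face. Lowering, then approaching.

Call:
servo_tool(
  offset=[
    [0,0,0.03],
    [0,0,0.03],
    [0,0,0.016],
    [0,-0.006,0],
    [0,-0.006,0],
    [0,-0.006,0],
    [0,0,0],
  ],
  turn=[
    [0,0,0],
    [0,0,0],
    [0,0,0],
    [0,0,0],
    [0,0,0],
    [0,0,0],
    [0,0,0],
  ],
  hand=[-1,-1,-1,-1,-1,-1,-1],
)

```text
t: 25.4
ee_pos: [0.5022, 0.3549, 0.2844]
tcp_rot: [0.063, 0.998, 0.0, 0.001]
wrist_force: [0.4, 0.5, 0.6]
width: 0.0002
```

Call:
servo_tool(
  offset=[
    [0,-0.005,0],
    [0,-0.005,0],
    [0,-0.005,0],
    [0,-0.005,0],
    [0,-0.005,0],
    [0,-0.005,0],
  ],
  turn=[
    [0,0,0],
    [0,0,0],
    [0,0,0],
    [0,0,0],
    [0,0,0],
    [0,0,0],
  ],
  hand=[-1,-1,-1,-1,-1,-1],
)

```text
t: 26.0
ee_pos: [0.4981, 0.3259, 0.283]
tcp_rot: [0.062, 0.998, 0.0, 0.0]
wrist_force: [0.6, 2.5, 1.5]
width: 0.0002
```

Contact at 2.5 N. Working out the arc steps (tool y and z per row) about the hinge.

```bash
python3 - <<'E'
from h import *
r=.154
th=np.r_[np.arange(1.69,.5,-.07),np.arange(.5,.15,-.05),np.arange(.15,-.001,-.03)]
v=-r*np.cos(th); z=r*np.sin(th)
for i in range(len(th)-1): print(i,round(th[i+1],2),np.round([(v[i+1]-v[i])*1000,-(z[i+1]-z[i])*1000],1), "abs v,z",np.round([v[i+1]+.008,z[i+1]+.13],3))
E
```

```text
0 1.62 [-10.7  -0.9] abs v,z [0.016 0.284]
1 1.55 [-10.8  -0.2] abs v,z [0.005 0.284]
2 1.48 [-10.8   0.6] abs v,z [-0.006  0.283]
3 1.41 [-10.7   1.4] abs v,z [-0.017  0.282]
4 1.34 [-10.6   2.1] abs v,z [-0.027  0.28 ]
5 1.27 [-10.4   2.8] abs v,z [-0.038  0.277]
6 1.2 [-10.2   3.6] abs v,z [-0.048  0.274]
7 1.13 [-9.9  4.3] abs v,z [-0.058  0.269]
8 1.06 [-9.6  4.9] abs v,z [-0.067  0.264]
9 0.99 [-9.2  5.6] abs v,z [-0.076  0.259]
10 0.92 [-8.8  6.2] abs v,z [-0.085  0.253]
11 0.85 [-8.3  6.8] abs v,z [-0.094  0.246]
12 0.78 [-7.8  7.4] abs v,z [-0.101  0.238]
13 0.71 [-7.3  7.9] abs v,z [-0.109  0.23 ]
14 0.64 [-6.7  8.4] abs v,z [-0.116  0.222]
15 0.57 [-6.1  8.9] abs v,z [-0.122  0.213]
16 0.5 [-5.5  9.3] abs v,z [-0.127  0.204]
17 0.45 [-3.5  6.8] abs v,z [-0.131  0.197]
18 0.4 [-3.2  7. ] abs v,z [-0.134  0.19 ]
19 0.35 [-2.8  7.2] abs v,z [-0.137  0.183]
20 0.3 [-2.5  7.3] abs v,z [-0.139  0.176]
21 0.25 [-2.1  7.4] abs v,z [-0.141  0.168]
22 0.2 [-1.7  7.5] abs v,z [-0.143  0.161]
23 0.15 [-1.3  7.6] abs v,z [-0.144  0.153]
24 0.12 [-0.6  4.6] abs v,z [-0.145  0.148]
25 0.09 [-0.5  4.6] abs v,z [-0.145  0.144]
26 0.06 [-0.3  4.6] abs v,z [-0.146  0.139]
27 0.03 [-0.2  4.6] abs v,z [-0.146  0.135]
28 0.0 [-0.1  4.6] abs v,z [-0.146  0.13 ]
```

At half speed (0.35 rad/s):

Call:
servo_tool(
  offset=[
    [0,-0.0054,0],
    [0,-0.0054,0],
    [0,-0.0054,0],
    [0,-0.0054,0],
    [0,-0.0054,0.0003],
    [0,-0.0054,0.0003],
    [0,-0.0054,0.0007],
    [0,-0.0054,0.0007],
    [0,-0.0053,0.001],
    [0,-0.0053,0.001],
  ],
  turn=[
    [0,0,0],
    [0,0,0],
    [0,0,0],
    [0,0,0],
    [0,0,0],
    [0,0,0],
    [0,0,0],
    [0,0,0],
    [0,0,0],
    [0,0,0],
  ],
  hand=[-1,-1,-1,-1,-1,-1,-1,-1,-1,-1],
)

```text
t: 27.0
ee_pos: [0.4911, 0.2722, 0.2787]
tcp_rot: [0.062, 0.998, -0.0, -0.0]
wrist_force: [0.7, 1.3, 0.2]
width: -0.0001
```

```bash
python3 - <<'E'
from h import *
rel(vz(-.038,.277),172.85)
f=grab_frame("scene"); cv2.imwrite("pics/s11.png",cv2.resize(f["pixels"][40:220,230:430],None,fx=4,fy=3.3))
E
```

```text
t 27.0 tcp [0.4911 0.2722 0.2787] yaw 172.85 q6 0.5 w -0.0001 F [0.7 1.3 0.2]
offset tool axes [-0.0004 -0.0104  0.0017] turn [-0.0001 -0.0002  0.    ]
```

View pics/s11.png

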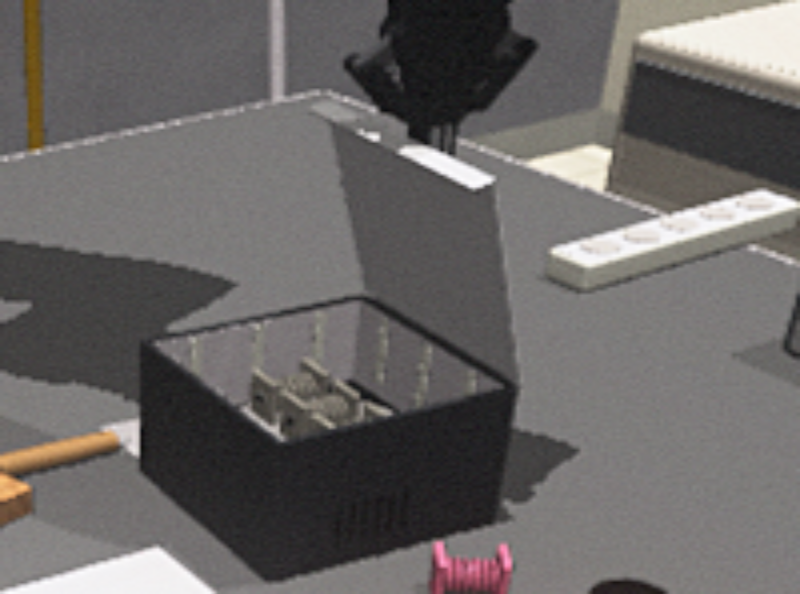

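The flap has swung past upright, with the fingers on its outer face near the edge. Continuing.

Call:
servo_tool(
  offset=[
    [0,-0.0052,0.0012],
    [0,-0.0052,0.0014],
    [0,-0.0051,0.0018],
    [0,-0.0051,0.0018],
    [0,-0.005,0.0021],
    [0,-0.0049,0.0022],
    [0,-0.0048,0.0025],
    [0,-0.0048,0.0025],
    [0,-0.0046,0.0028],
    [0,-0.0046,0.0028],
  ],
  turn=[
    [0,0,0],
    [0,0,0],
    [0,0,0],
    [0,0,0],
    [0,0,0],
    [0,0,0],
    [0,0,0],
    [0,0,0],
    [0,0,0],
    [0,0,0],
  ],
  hand=[-1,-1,-1,-1,-1,-1,-1,-1,-1,-1],
)

```text
t: 28.05
ee_pos: [0.4852, 0.2232, 0.2575]
tcp_rot: [0.062, 0.998, -0.0, 0.0]
wrist_force: [-0.4, 1.0, 2.7]
width: 0.0001
```

Call:
servo_tool(
  offset=[
    [0,-0.0044,0.0031],
    [0,-0.0044,0.0031],
    [0,-0.0042,0.0034],
    [0,-0.0041,0.0034],
    [0,-0.0039,0.0037],
    [0,-0.0039,0.0037],
    [0,-0.0036,0.004],
    [0,-0.0036,0.004],
    [0,-0.0033,0.0042],
    [0,-0.0033,0.0042],
  ],
  turn=[
    [0,0,0],
    [0,0,0],
    [0,0,0],
    [0,0,0],
    [0,0,0],
    [0,0,0],
    [0,0,0],
    [0,0,0],
    [0,0,0],
    [0,0,0],
  ],
  hand=[-1,-1,-1,-1,-1,-1,-1,-1,-1,-1],
)

```text
t: 29.05
ee_pos: [0.4803, 0.185, 0.2205]
tcp_rot: [0.062, 0.998, -0.0, -0.0]
wrist_force: [0.1, 0.0, 0.5]
width: -0.0002
```

```bash
python3 - <<'E'
from h import *
rel(vz(-.122,.213),172.85)
f=grab_frame("scene"); cv2.imwrite("pics/s12.png",cv2.resize(f["pixels"][40:220,230:430],None,fx=4,fy=3.3))
E
```

```text
t 29.05 tcp [0.4803 0.185  0.2205] yaw 172.85 q6 0.35 w -0.0002 F [0.1 0.  0.5]
offset tool axes [-0.0003 -0.0065  0.0075] turn [-0.0001 -0.0001 -0.    ]
```

View pics/s12.png

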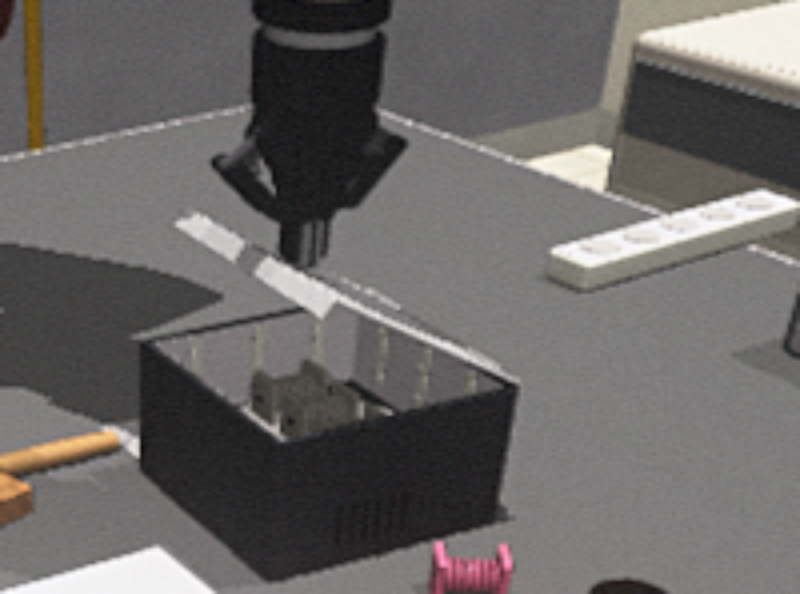

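The flap is about 0.6 rad open and still following the fingers. Continuing slowly.

Call:
servo_tool(
  offset=[
    [0,-0.003,0.0044],
    [0,-0.003,0.0044],
    [0,-0.0028,0.0046],
    [0,-0.0027,0.0046],
    [0,-0.002,0.004],
    [0,-0.002,0.004],
    [0,-0.0018,0.004],
    [0,-0.0018,0.004],
    [0,-0.0016,0.004],
    [0,-0.0016,0.004],
  ],
  turn=[
    [0,0,0],
    [0,0,0],
    [0,0,0],
    [0,0,0],
    [0,0,0],
    [0,0,0],
    [0,0,0],
    [0,0,0],
    [0,0,0],
    [0,0,0],
  ],
  hand=[-1,-1,-1,-1,-1,-1,-1,-1,-1,-1],
)

```text
t: 30.1
ee_pos: [0.4775, 0.1631, 0.1786]
tcp_rot: [0.062, 0.998, 0.0, -0.0]
wrist_force: [1.0, 0.1, 0.6]
width: 0.0001
```

Call:
servo_tool(
  offset=[
    [0,-0.0015,0.004],
    [0,-0.0014,0.004],
    [0,-0.0012,0.004],
    [0,-0.0012,0.004],
    [0,-0.001,0.004],
    [0,-0.001,0.004],
    [0,-0.0008,0.0035],
    [0,-0.0006,0.003],
    [0,-0.0004,0.003],
    [0,-0.0004,0.003],
  ],
  turn=[
    [0,0,0],
    [0,0,0],
    [0,0,0],
    [0,0,0],
    [0,0,0],
    [0,0,0],
    [0,0,0],
    [0,0,0],
    [0,0,0],
    [0,0,0],
  ],
  hand=[-1,-1,-1,-1,-1,-1,-1,-1,-1,-1],
)

```text
t: 31.1
ee_pos: [0.4764, 0.1537, 0.1422]
tcp_rot: [0.062, 0.998, -0.0, 0.0]
wrist_force: [0.2, 0.8, 1.2]
width: -0.0002
```

Call:
servo_tool(
  offset=[
    [0,0,0.002],
    [0,0,0.002],
    [0,0,0.0015],
    [0,0,0.001],
    [0,0,0],
  ],
  turn=[
    [0,0,0],
    [0,0,0],
    [0,0,0],
    [0,0,0],
    [0,0,0],
  ],
  hand=[-1,-1,-1,-1,-1],
)

```text
t: 31.6
ee_pos: [0.4763, 0.1538, 0.1358]
tcp_rot: [0.062, 0.998, 0.0, -0.0]
wrist_force: [-0.4, 0.9, 0.4]
width: -0.0002
```

Call:
servo_tool(
  offset=[
    [0,0,0.001],
    [0,0,0.001],
    [0,0,0],
  ],
  turn=[
    [0,0,0],
    [0,0,0],
    [0,0,0],
  ],
  hand=[-1,-1,-1],
)

```text
t: 31.9
ee_pos: [0.4764, 0.1538, 0.1338]
tcp_rot: [0.062, 0.998, 0.0, 0.0]
wrist_force: [0.4, 0.6, 0.5]
width: 0.0003
```

```bash
cat > fl.py <<'E'
from h import *
import sys
n=sys.argv[1]
rel(vz(-.146,.133),172.85)
for nm in("scene","side"):
    f=grab_frame(nm); cv2.imwrite(f"pics/{nm}{n}.png",f["pixels"])
    P=cloud(f).reshape(-1,3); D=P-HM; v=D@YB; u=D@[.992,-.125,0]; z=P[:,2]
    for lo in(-.18,-.15,-.12,-.09,-.06,-.03):
        k=(v>lo)&(v<lo+.03)&(abs(u)<.08)&(z>.1)&(z<.15); print(nm,lo,k.sum(),np.round(np.percentile(z[k],[10,50,90]),4) if k.any() else 0)
E
python3 fl.py 13
```

```text
t 31.9 tcp [0.4764 0.1538 0.1338] yaw 172.85 q6 0.29 w 0.0003 F [0.4 0.6 0.5]
offset tool axes [-0.0003  0.0009  0.0008] turn [ 0.0001 -0.      0.    ]
scene -0.18 413 [0.1308 0.1326 0.1344]
scene -0.15 267 [0.1313 0.1327 0.1353]
scene -0.12 257 [0.131  0.1323 0.1338]
scene -0.09 304 [0.1309 0.1322 0.1339]
scene -0.06 326 [0.1309 0.1324 0.1338]
scene -0.03 311 [0.1312 0.133  0.1355]
side -0.18 331 [0.1316 0.134  0.1363]
side -0.15 389 [0.1315 0.1338 0.1367]
side -0.12 580 [0.1314 0.1337 0.1359]
side -0.09 636 [0.1314 0.1337 0.136 ]
side -0.06 651 [0.1312 0.1339 0.136 ]
side -0.03 690 [0.1313 0.1343 0.1375]
```

View pics/scene13.png

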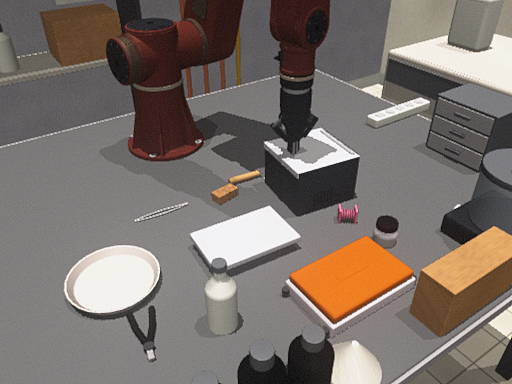

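The flap lies flat, with z constant at 0.1325 from hinge to edge. I'll press lightly to confirm it's at its stop.

Call:
servo_tool(
  offset=[
    [0,0,0.0005],
    [0,0,0.0005],
    [0,0,0],
  ],
  turn=[
    [0,0,0],
    [0,0,0],
    [0,0,0],
  ],
  hand=[-1,-1,-1],
)

```text
t: 32.3
ee_pos: [0.4764, 0.1538, 0.1335]
tcp_rot: [0.062, 0.998, 0.0, 0.0]
wrist_force: [-2.5, -1.4, 7.7]
width: -0.0001
```

The force rose to 7.7 N with almost no travel, so the flap is shut on the rim. Retreating upward.

Call:
servo_tool(
  offset=[
    [0,0,-0.001],
    [0,0,-0.005],
    [0,0,-0.02],
    [0,0,-0.04],
    [0,0,-0.045],
    [0,0,-0.03],
    [0,0,0],
    [0,0,0],
  ],
  turn=[
    [0,0,0],
    [0,0,0],
    [0,0,0],
    [0,0,0],
    [0,0,0],
    [0,0,0],
    [0,0,0],
    [0,0,0],
  ],
  hand=[-1,-1,-1,-1,-1,-1,-1,-1],
)

```text
t: 33.1
ee_pos: [0.4767, 0.1538, 0.2743]
tcp_rot: [0.062, 0.998, 0.0, 0.001]
wrist_force: [-0.6, 0.0, -0.5]
width: -0.0
```

```bash
python3 fl.py 14
```

```text
t 33.1 tcp [0.4767 0.1538 0.2743] yaw 172.85 q6 0.29 w -0.0 F [-0.6  0.  -0.5]
offset tool axes [0.0002 0.0008 0.1413] turn [ 0.0004  0.0012 -0.    ]
scene -0.18 374 [0.1307 0.1324 0.1337]
scene -0.15 360 [0.131  0.1323 0.1337]
scene -0.12 351 [0.1308 0.1323 0.1337]
scene -0.09 336 [0.1308 0.1322 0.1336]
scene -0.06 333 [0.1308 0.1321 0.1338]
scene -0.03 309 [0.131  0.1328 0.1355]
side -0.18 583 [0.1311 0.1336 0.136 ]
side -0.15 591 [0.1312 0.1335 0.136 ]
side -0.12 613 [0.1311 0.1336 0.1361]
side -0.09 631 [0.1313 0.1337 0.1362]
side -0.06 653 [0.1313 0.1335 0.136 ]
side -0.03 691 [0.1314 0.1341 0.1373]
```

View pics/side14.png

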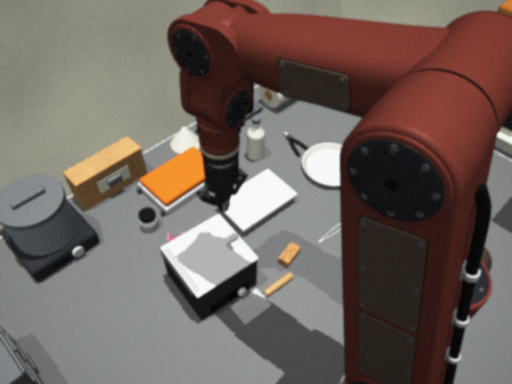

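View pics/scene14.png

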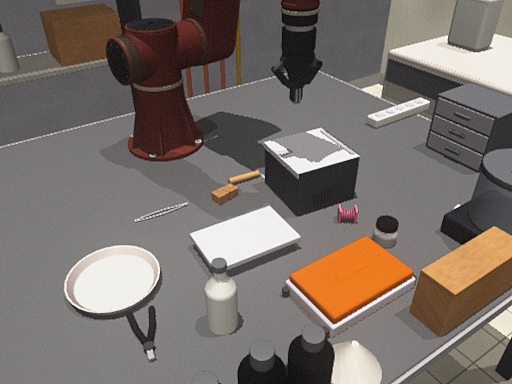

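The flap lies flat on the box at (311,150). The robot is clear, the plate is empty, and the other items are where they were. Handing in.

```bash
python3 -c "
from cell import *
print(close_job())"
```

```text
the job is handed in; nothing more can be done
None
```

All three bushings were soft, so I set them side by side on the turntable and swung the flap gently shut. I handed the job in at about 33 s of the 72 s allowed.

- **Squeeze test:** under 20 N the three closed to 40.9, 41.2 and 40.6 mm from 46 mm, a give of about 5 to 5.5 mm. A firm bushing would have stayed at 44 mm or more. When lifted, they read 38.6, 38.7 and 40.0 mm. The first two were lifted at 24 and 22 N, so they went to about their 7 mm limit.
- **Placing:** the wrist camera showed all three upright on the turntable before I shut the flap. The shut flap hides them now, so I couldn't check them again. None was firm, so the dish stayed empty.
- **Flap:** I swung it shut at about 0.35 rad/s or slower. At the stop the force rose to 7.7 N with almost no travel, more than the 2 to 4 N needed to swing it. After I moved away, both cameras showed it level at about 132 to 134 mm all along.
- **Everything else:** in the last pictures the other items looked undisturbed, judged by eye, and the gripper was touching nothing.

The only disagreement was 1 to 3 mm between the cameras' position readings, within their calibration.

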